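# Push the specimen slide back so it latches under the microscope

### The job

Bring the ball pot under the wear-scar microscope: with the fingertips, push the upright plate at the front of the sprung specimen slide straight back until the slide is on its rear rubber buffer, then let it go so that it springs forward and latches on the stop pin at mid position, with the pot below the objective. Only push, do not pinch the plate or ram it; leave the pot sitting in its nest, keep off the stop pin's knob, and leave everything else where it stands.

Things in the scene. Friction and masses are not known exactly. Their poses are not given: they have to be found in the camera images.
- microscope: video microscope: black cast base 22 mm thick, round column at the rear, black tube over the middle, camera on top (385 mm). Origin on the bench under the base, which spans x -100 to 160, y -100 to 100 mm; x to the rear, exactly the way the slide is pushed, y left, z up. All x, y below are in this frame. Tube: foremost at x = 9 mm, lowest at z = 140 mm. Gooseneck lamp at the rear right.
- slide_travel (a joint): travel of the sprung aluminium slide along the microscope's x, m. 0: out, held by its spring. 0.030: mid position, latched by the stop pin, if let go from farther back than about 31 mm; from less it runs back to 0. 0.050: meets the soft rear buffer (about 2 N more per mm); 0.062: hard end. Push: 4 N at first, 10 N as the pin climbs (8 to 22 mm), 7 N before the buffer. Returns damped, at most 0.2 m/s.
- specimen_slide: the sprung slide: aluminium plate 153 x 100 x 12 mm, its top 46 mm above the bench, with the upright finger plate at its front end, 80 mm wide, 12 mm thick, from 34 to 96 mm above the bench. Origin: middle of the finger plate's front face, the one to push, 65 mm above the bench (x = -120 mm, y = 0 when out); x into the plate along the push, y along its width, z up. Free space before it.
- nest (a point): centre of the floor of the round nest on the slide that holds the ball pot (rim 67 mm outside, 56 mm inside, 6 mm high); 125 mm behind the finger plate's front face, 46 mm above the bench, on the top of the slide (100 mm wide)
- ball_pot: loose ball pot with three steel balls, standing in the slide's nest: steel cup 52 mm wide, 38 mm high, 0.2 to 0.5 kg. Origin: centre of its underside; z up
- objective (a point): centre of the lowest lens of the microscope tube, 140 mm above the bench, x = 35 mm, y = 0. The nest is below it when the slide is latched at mid position
- stop_pin: sprung upright stop pin, 8 mm thick, in a bracket left of the slideway, with a knurled pull knob (21 mm wide, 18 mm high, from 86 to 105 mm above the bench). Origin: the tip of the pin, x = 20 mm, y = 42 mm, 46.5 mm above the bench when down; it rises 9 mm while the slide's catch passes under it, then drops in front of the catch. Pulling the knob would free the slide
- spare_pot: a second, empty ball pot: plain steel cup 52 mm wide, 38 mm high, standing on the bench beside the microscope. Origin: centre of its underside. A bystander.
- lock_ring: loose steel ring 60 mm wide, 14 mm high, bore 34 mm, lying on the bench. Origin: centre of its underside. A bystander.
- cover_disc: round steel cover, 88 mm wide, 8 mm high with a 28 mm boss 6 mm high on top, lying on the bench. Origin: centre of its underside. A bystander.
- ball_chuck: knurled steel ball chuck standing on end, 26 mm wide, 56 mm high. Origin: centre of its underside. A bystander.
- ball_dish: stainless dish of steel balls (balls fixed in it), 120 mm wide, 30 mm high. Origin: centre of its underside. A bystander.
- oil_sample: small amber oil sample jar with black cap, 44 mm wide, 85 mm high. Origin: centre of its underside. A bystander.
- pin_driver: screwdriver with blue handle, 150 mm long, lying. Origin: below the middle of the tool, on the bench; x along it to the tip. A bystander.
- torque_wrench: torque wrench lying, 290 mm long, black grip with two yellow bands, 36 mm round head. Origin: about the middle of the tool, on the bench; x along it to the head. A bystander.
Mind the look-alikes: they are no part of the job. Leave any blue or green look-alike of the ball_pot alone.

How it is judged:
On the way, in this order (a step that is already met when the one before it is completed fails the run):
1. the slide is pushed back onto its rear buffer (value of joint slide_travel above 0.047 m), for 0.05 s.
2. let go, the slide has come forward and rests latched on the stop pin (value of joint slide_travel between 0.026 and 0.034 m and velocity of joint slide_travel between -0.005 and 0.005 m/s and z of stop_pin in the frame of microscope below 0.049 m and contact force between each of the arm, the fingers and specimen_slide below 0.3 N), for 0.3 s.
At the end, for the whole second after the job is handed in: The slide rests latched at mid position (travel 26 to 34 mm, still) with the stop pin down (within 2.5 mm) and the robot off the slide; the ball pot stands upright (within 3.4 degrees) in its nest (within 5 mm), within 7 mm of the point below the objective, at rest (all of step 2 and horizontal distance between ball_pot and objective below 0.007 m and distance between ball_pot and nest below 0.005 m and angle between ball_pot's own z axis and vertical below 0.06 rad and linear speed of ball_pot below 0.01 m/s); the robot touches nothing.
It fails at once if the ball pot is lifted or knocked out of its nest, or tips (distance between ball_pot and nest above 0.008 m or angle between ball_pot's own z axis and vertical above 0.2 rad).
It fails at once if the ball pot is handled (more than 2 N) instead of riding on the slide (contact force between any of the fingers, the arm and ball_pot above 2 N).
It fails at once if the stop pin's knob is pulled or knocked (more than 2 N) (contact force between any of the fingers, the arm and stop_pin above 2 N).
It fails at once if the slide is pinched or rammed (more than 40 N on it) (contact force between the fingers and specimen_slide above 40 N).
It fails at once if something else on the bench is moved more than 20 mm (distance of any of spare_pot, lock_ring, cover_disc, ball_chuck, ball_dish, oil_sample, pin_driver, torque_wrench from where it was at the start of the episode above 0.02 m).
It also fails if it takes over 37 s, if anything falls off the work surface, if the arm or the gripper's body presses on something with over 40 N, if the wrist force passes 120 N, or if a joint passes its speed limit or range.

### The arm

A 6-joint arm with a two-finger parallel gripper is mounted at the origin on the work surface. World frame = base frame: x ahead of the robot, y to its left, z up, the work surface at z = 0. Lengths are in m, angles in rad, forces in N, time in s.
With the tool pointing down it reaches from about 0.425 to 0.95 m from the base axis. Payload 14.7 kg.
Tool frame: the origin (TCP) lies between the finger pads; the fingertips stand 8 mm ahead of it and the grasp point (between the pads) lies 11 mm behind it; z points along the fingers, y is the line along which they close (so a half turn about z gives the same grasp; the last joint's range is limited). The gripper opens to 85 mm and grips with 20 to 120 N. Pads are 22 mm wide; open, the fingers measure 114 mm over their backs; the gripper's body (76 mm by 85 mm) begins 54 mm behind the grasp point. The pads swing forward as they close: fully open they stand 13 mm farther back than shut.
Start: joints at [-1.23, 0.48, 1.596, -0, 1.065, -0.047], TCP at [0.246, -0.602, 0.239] pointing down, gripper open.
Joint ranges: [-2.75, 2.75], [-0.82, 2.05], [0.23, 2.67], [-1.56, 4.7], [0.09, 2.69], [-2.92, 2.92]. Speed limits (rad/s): [1.89, 1.89, 2.39, 3.01, 3.01, 3.01].

### API

Orientations are given as a rotation vector (axis times angle).
In Python, from bench import ctrl, optics gives the robot as it stands.
- The arm moves only by the shell command python3 -m crank 'ROWS' [FORCE]. ROWS is JSON, one flat list of numbers, 7 for each row, row after row: the opening, from 0 (shut) to 1 (fully open), then the shift along the tool's x, y, z scaled (see below), then the turn, a rotation vector about the tool's x, y, z scaled (see below). In form: [claw, dx, dy, dz, wx, wy, wz, claw, dx, dy, dz, wx, wy, wz, ...]. A call has 1 to 12 rows; each row is the pose to reach, as a shift and turn from the pose commanded when the call began, along the tool's axes at that moment; what a row does not reach only later rows make up. The controller multiplies each number of a shift by 0.08 m and each number of a turn by 45 degrees. A row lasts 1/8 s, in which the tool goes at most 62.5 mm and 10.7 degrees, less where a joint would pass 70% of its speed; a pose out of reach is approached as far as the arm can. A call with a number of a shift or a turn outside -1 to 1 is refused whole. A call with a gripper value outside its range is refused whole. The fingers move at their own pace and stop on an object; FORCE is the grip in N (left out, the last holds). Time passes only in rows, so rows that repeat a pose let the fingers close. It gives the time, the measured TCP pose, the force, the opening and the grip force at its end, in the units of the state.
- ctrl.sense(): the state, without advancing time (a new reading comes with each control period).
- optics.snapshot(name): name is "scene" or "top" or "wrist"; returns the picture (420x560x3 uint8, red, green, blue); there is no depth.
- optics.camera_model(name): a dict with "fx", "fy", "cx", "cy" (pixels), "R" (3x3) and "t" (3): a world point X has camera coordinates R X + t. Camera axes: x right, y down, z forward; pixel columns grow to the right and rows downward; lengths in m; the calibration is good to about 2 mm. The wrist camera is an equidistant fisheye: a pixel r from the principal point sees the ray r / f radians off the axis. A picture is of the moment at which its call begins: read the wrist's pose just before it. camera_model takes no time and is no camera call; for the wrist camera it gives the pose at the moment of the call.
- ctrl.sign_off(): hands the job in; it is judged then, once.
The state is a dict: "time_s": time; "q": joint angles; "joint_velocities": joint speeds; "joint_efforts": joint torques, N m; "tcp_pos": TCP position; "orientation": TCP orientation; "force": force on the tool from outside, world axes, zero at the start; "moment": the same for the moment, N m; "finger_gap": finger opening in m; "grasp_force": force on a finger pad.
Only numpy, scipy, OpenCV 4.12 (cv2) and the standard library are available. Lean on these libraries where they do the work, as an engineer would, in place of code of your own. Each camera call takes 0.05 s, during which the arm holds its last target. There are 200 camera calls.

## Working session

There is one attempt and no reset: what is moved stays moved. The work goes in short steps, Python scripts to look and compute and a shell command to move; the robot and the scene stay as the last step left them, time stands still between calls to the robot, and variables do not carry over. Pictures are saved under pics/ and viewed, at most 10 in all, crops included, and the job is handed in when it is done.

```bash
mkdir -p pics
python3 - <<'E'
from bench import ctrl, optics
import cv2,numpy as np
s=ctrl.sense();print(s)
for n in("scene","top"):
    cv2.imwrite(f"pics/{n}1.png",optics.snapshot(n)[:,:,::-1]);print(n,optics.camera_model(n))
E
```

```text
{'time_s': 0.0, 'q': array([-1.22962919e+00,  4.80892108e-01,  1.59689634e+00, -2.98077572e-05,
        1.06506794e+00, -4.66048438e-02]), 'joint_velocities': array([-0.00192305, -0.00011938, -0.0014858 , -0.00122892, -0.0005081 ,
        0.00115399]), 'joint_efforts': array([-5.38987457e-03, -9.50655484e+01, -4.30183089e+01, -3.17397898e-04,
        1.24652809e-02, -3.99107034e-05]), 'tcp_pos': array([ 0.24565232, -0.60134873,  0.23862489]), 'orientation': array([-3.08150110e+00, -6.05083871e-01,  3.31679874e-04]), 'force': array([ 0.31876383, -0.02162464, -0.48762831]), 'moment': array([ 0.04684539,  0.07611902, -0.01428167]), 'grasp_force': 0.0, 'finger_gap': 0.08528266465064256}
scene {'fx': 516.9624431059298, 'fy': 516.9624431059298, 'cx': 279.3940539272537, 'cy': 209.22317899071038, 'R': array([[-0.20801967,  0.97809969, -0.0069873 ],
       [ 0.59015636,  0.11980969, -0.79834899],
       [-0.78002775, -0.17019589, -0.60215452]]), 't': array([ 0.08512132, -0.28805787,  1.84582561])}
top {'fx': 434.37447566225717, 'fy': 434.37447566225717, 'cx': 276.20361027218866, 'cy': 207.7861157128834, 'R': array([[ 8.77724073e-03, -9.99960958e-01,  1.02145825e-03],
       [-9.82183549e-01, -8.81295098e-03, -1.87717362e-01],
       [ 1.87719035e-01,  6.44380994e-04, -9.82222555e-01]]), 't': array([0.05612693, 0.62486263, 1.08189914])}
```

View pics/scene1.png

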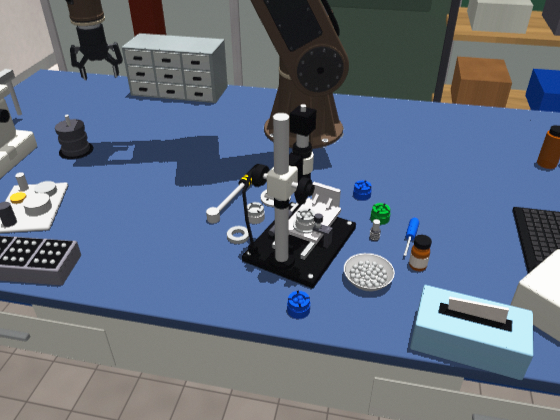

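View pics/top1.png

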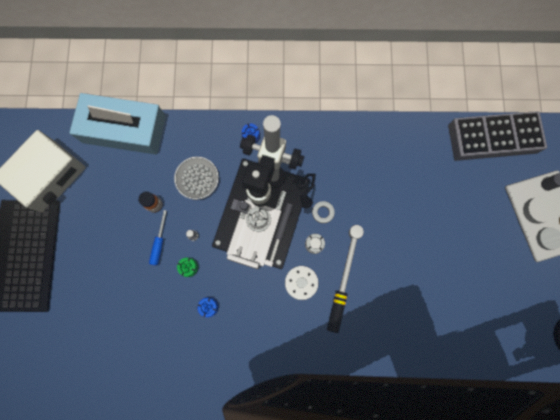

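The scene view shows the microscope in the middle, with the finger plate on the robot's side. In the top view the plate is near (246,260), the pot near (258,217), the column near (272,125), and the cover disc near (302,283). I'll enlarge the top view to get precise corners.

Run:
```python
import cv2
a=cv2.imread("pics/top1.png")[140:290,190:340]
cv2.imwrite("pics/topc.png",cv2.resize(a,(600,600),interpolation=cv2.INTER_CUBIC))
a=cv2.imread("pics/scene1.png")[170:290,235:395]
cv2.imwrite("pics/scenec.png",cv2.resize(a,(800,600),interpolation=cv2.INTER_CUBIC))
```

```text
(no output)
```

View pics/topc.png

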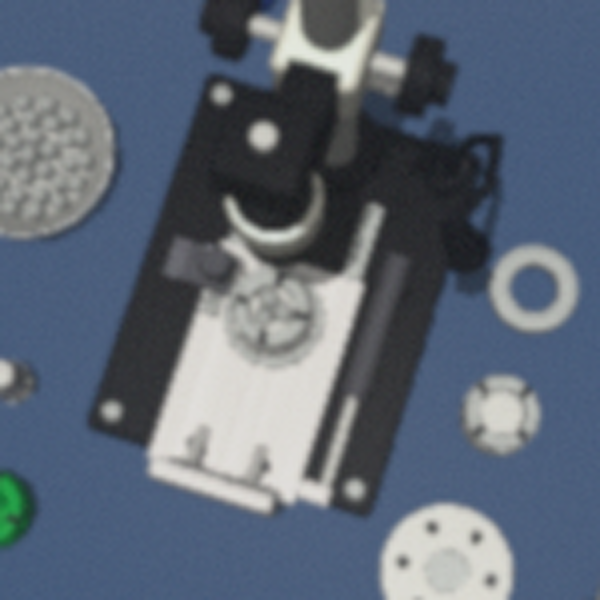

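View pics/scenec.png

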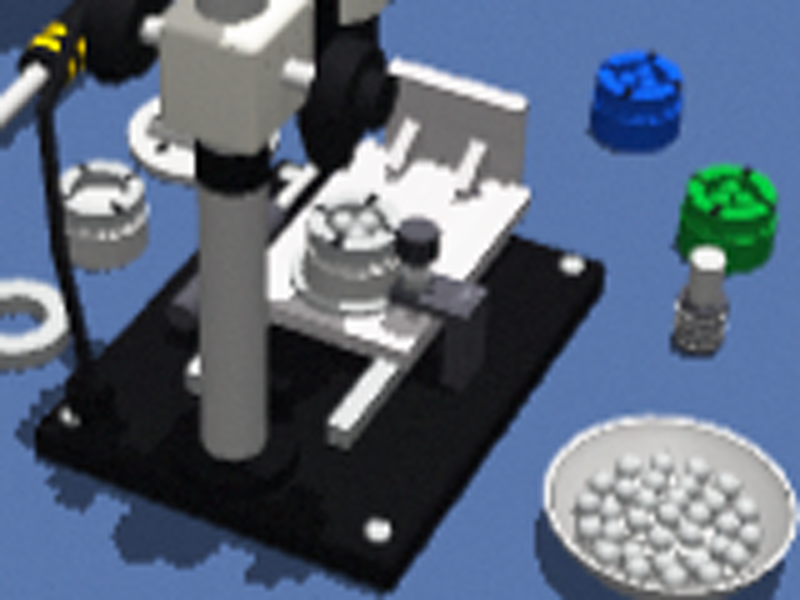

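The crop shows base corners at about (88,425), (372,515) and (210,75). The plate's top strip runs from (150,468) to (273,507), and its front edge is about 6 px lower. The pot is at (272,318) and the pin knob at (215,265).

```bash
cat > h.py <<'E'
import numpy as np
from bench import optics
def ray(m,u,v,z):
    d=m["R"].T@np.array([(u-m["cx"])/m["fx"],(v-m["cy"])/m["fy"],1]);c=-m["R"].T@m["t"]
    return c+d*(z-c[2])/d[2]
E
python3 - <<'E'
from h import *
m=optics.camera_model("top");print("cam",-m["R"].T@m["t"])
def P(u,v,z):return ray(m,190+(u+.5)/4-.5,140+(v+.5)/4-.5,z)
FL,FR,RL=P(88,425,.022),P(372,515,.022),P(210,75,.022)
print(FL,FR,RL)
for a in (RL-FL,): print(np.linalg.norm(a),np.degrees(np.arctan2(a[1],a[0])))
a=FR-FL;print(np.linalg.norm(a),np.degrees(np.arctan2(a[1],a[0]))+90)
s1,s2,s3=P(111,411,.024),P(355,489,.024),P(222,93,.024)
a=s3-s1;b=s2-s1;print("screws",np.degrees(np.arctan2(a[1],a[0])),np.degrees(np.arctan2(b[1],b[0]))+90,np.linalg.norm(a),np.linalg.norm(b),s1,s2)
pl,pr=P(149,462,.096),P(276,501,.096);a=pr-pl
print("plate top rear",pl,pr,np.linalg.norm(a),np.degrees(np.arctan2(a[1],a[0]))+90)
print("front low",P(149,477,.096),P(272,514,.096))
print("pot rim", P(275,316,.084))
print("cover",P(447,570,.01)); print("green",P(5,508,.038))
m=optics.camera_model("scene")
def S(u,v,z):return ray(m,235+(u+.5)/5-.5,170+(v+.5)/5-.5,z)
print("plate top rear edge scene",S(390,70,.096),S(526,107,.096))
E
```

```text
cam [0.4101441  0.06093447 1.17990597]
[0.52640554 0.23312602 0.022     ] [0.46853199 0.04328855 0.022     ] [0.77013337 0.1574497  0.022     ]
0.25520610905890917 -17.249318084120873
0.1984631342453386 -16.954283815157154
screws -17.376260181119484 -17.13355591663688 0.2315225384734048 0.17074157904533957 [0.53568952 0.21783202 0.024     ] [0.48538905 0.05466785 0.024     ]
plate top rear [0.49627127 0.18333577 0.096     ] [0.47287648 0.10394186 0.096     ] 0.08276901740282541 -16.4185245553181
front low [0.48698197 0.18305618 0.096     ] [0.46486781 0.10628556 0.096     ]
pot rim [0.590973   0.10697958 0.084     ]
cover [ 0.43337024 -0.00689864  0.01      ]
green [0.47013884 0.28287222 0.038     ]
plate top rear edge scene [0.47894639 0.10720823 0.096     ] [0.49909974 0.18317672 0.096     ]
```

```bash
cat >> h.py <<'E'
from bench import ctrl
from scipy.spatial.transform import Rotation as Ro
def need(p,yaw):
    s=ctrl.sense();R=Ro.from_rotvec(s["orientation"])
    T=Ro.from_euler("z",yaw,degrees=True)*Ro.from_euler("x",180,degrees=True) # tool x at yaw, z down
    print("tcp",s["tcp_pos"].round(4),"F",s["force"].round(1),"q",s["q"].round(2),"t",round(s["time_s"],2),"gap",s["finger_gap"])
    print("tool x,y",R.as_matrix()[:,:2].T.round(3).tolist())
    print("shift units",(R.inv().apply(np.array(p)-s["tcp_pos"])/.08).round(3),"turn units",((R.inv()*T).as_rotvec(degrees=True)/45).round(3))
E
python3 -c "
from h import *
need([.46,-.2,.24],-17.1)
need([.43,.16,.2],-17.1)
need([.43,.16,.2],162.9)"
```

```text
tcp [ 0.2457 -0.6014  0.2388] F [ 0.2  0.  -0.7] q [-1.23  0.48  1.6   0.    1.07 -0.05] t 0.1 gap 0.08582866208041644
tool x,y [[0.926, 0.378, 0.0], [0.378, -0.926, -0.001]]
shift units [ 4.377 -3.632 -0.011] turn units [-0.001  0.     0.874]
tcp [ 0.2457 -0.6014  0.2388] F [ 0.2  0.  -0.7] q [-1.23  0.48  1.6   0.    1.07 -0.05] t 0.1 gap 0.08582866208041644
tool x,y [[0.926, 0.378, 0.0], [0.378, -0.926, -0.001]]
shift units [ 5.731 -7.939  0.494] turn units [-0.001  0.     0.874]
tcp [ 0.2457 -0.6014  0.2388] F [ 0.2  0.  -0.7] q [-1.23  0.48  1.6   0.    1.07 -0.05] t 0.1 gap 0.08582866208041644
tool x,y [[0.926, 0.378, 0.0], [0.378, -0.926, -0.001]]
shift units [ 5.731 -7.939  0.494] turn units [-0.000e+00 -2.000e-03 -3.126e+00]
```

```bash
python3 -m crank '[0,0.44,-0.36,0,0,0,0, 0,0.88,-0.73,0,0,0,0]' 20 && python3 -m crank '[0,0.44,-0.36,0,0,0,0, 0,0.88,-0.73,0,0,0,0]' && python3 -m crank '[0,0.44,-0.36,0,0,0,0, 0,0.88,-0.73,0,0,0,0]' && python3 -m crank '[0,0.44,-0.36,0,0,0,0, 0,0.88,-0.73,0,0,0,0]' && python3 -m crank '[0,0.44,-0.36,0,0,0,0, 0,0.88,-0.73,0,0,0,0, 0,0.88,-0.73,0,0,0,0]'; python3 -c "
from h import *
need([.425,.16,.2],-17.1)"
```

```text
time_s: 0.35
tcp_pos: [0.289, -0.52, 0.2387]
orientation: [-3.082, -0.603, 0.0]
force: [0.3, -0.7, -0.4]
finger_gap: 0.0515
grasp_force: 0.0
time_s: 0.6
tcp_pos: [0.3324, -0.4389, 0.2391]
orientation: [-3.082, -0.605, 0.0]
force: [0.6, 0.3, -0.6]
finger_gap: 0.0125
grasp_force: 0.0
time_s: 0.85
tcp_pos: [0.3755, -0.3583, 0.2392]
orientation: [-3.083, -0.605, 0.0]
force: [0.9, -0.9, 0.1]
finger_gap: 0.0
grasp_force: 0.0
time_s: 1.1
tcp_pos: [0.4186, -0.2776, 0.2392]
orientation: [-3.083, -0.605, 0.0]
force: [1.3, -0.2, -0.5]
finger_gap: -0.0003
grasp_force: 0.0
time_s: 1.48
tcp_pos: [0.4621, -0.1959, 0.2392]
orientation: [-3.081, -0.61, 0.0]
force: [-0.1, 0.2, -0.5]
finger_gap: -0.0001
grasp_force: 0.0
tcp [ 0.4621 -0.1959  0.2392] F [-0.1  0.2 -0.5] q [-0.46  0.27  1.93  0.    0.94  0.72] t 1.48 gap -7.32593022762625e-05
tool x,y [[0.925, 0.381, 0.0], [0.381, -0.925, -0.001]]
shift units [ 1.266 -4.289  0.492] turn units [-0.001  0.     0.878]
```

```bash
python3 -m crank '[0,0.13,-0.43,0,0,0,0, 0,0.25,-0.86,0,0,0,0]' && python3 -m crank '[0,0.13,-0.43,0,0,0,0, 0,0.25,-0.86,0,0,0,0]' && python3 -m crank '[0,0.13,-0.43,0,0,0,0, 0,0.25,-0.86,0,0,0,0]' && python3 -m crank '[0,0.13,-0.43,0,0,0,0, 0,0.25,-0.86,0,0,0,0]' && python3 -m crank '[0,0.13,-0.43,0,0,0,0.2, 0,0.25,-0.86,0,0,0,0.4, 0,0.25,-0.86,0,0,0,0.6, 0,0.25,-0.86,0,0,0,0.8, 0,0.25,-0.86,0,0,0,0.88, 0,0.25,-0.86,0,0,0,0.88]'
python3 - <<'E'
from h import *
import cv2
need([.429,.161,.075],-17.1)
for n in("top","scene"):cv2.imwrite(f"pics/{n}2.png",optics.snapshot(n)[:,:,::-1])
a=cv2.imread("pics/scene2.png")[150:270,235:395]
b=cv2.imread("pics/top2.png")[180:300,190:350]
cv2.imwrite("pics/c2.png",np.vstack([cv2.resize(a,(400,300)),cv2.resize(b,(400,300))]))
E
```

```text
time_s: 1.72
tcp_pos: [0.4533, -0.1268, 0.239]
orientation: [-3.083, -0.604, 0.001]
force: [0.6, -0.1, 0.2]
finger_gap: -0.0
grasp_force: 0.0
time_s: 1.98
tcp_pos: [0.4458, -0.0554, 0.2392]
orientation: [3.083, 0.604, -0.0]
force: [0.5, -1.1, -0.6]
finger_gap: 0.0001
grasp_force: 0.0
time_s: 2.22
tcp_pos: [0.4385, 0.0159, 0.2393]
orientation: [3.083, 0.604, -0.0]
force: [0.3, 0.1, 0.6]
finger_gap: 0.0001
grasp_force: 0.0
time_s: 2.48
tcp_pos: [0.4311, 0.0872, 0.2393]
orientation: [3.083, 0.604, -0.0]
force: [0.7, 0.3, 1.0]
finger_gap: 0.0001
grasp_force: 0.0
time_s: 3.22
tcp_pos: [0.4238, 0.1574, 0.2392]
orientation: [3.105, -0.475, -0.0]
force: [-0.3, -0.5, -0.6]
finger_gap: 0.0001
grasp_force: 0.0
tcp [0.4238 0.1574 0.2392] F [-0.3 -0.5 -0.6] q [ 0.29  0.2   2.03 -0.    0.91  2.16] t 3.23 gap 0.00012198762115379029
tool x,y [[0.954, -0.299, -0.0], [-0.299, -0.954, 0.0]]
shift units [ 0.049 -0.063  2.053] turn units [ 0.     0.    -0.006]
```

View pics/c2.png

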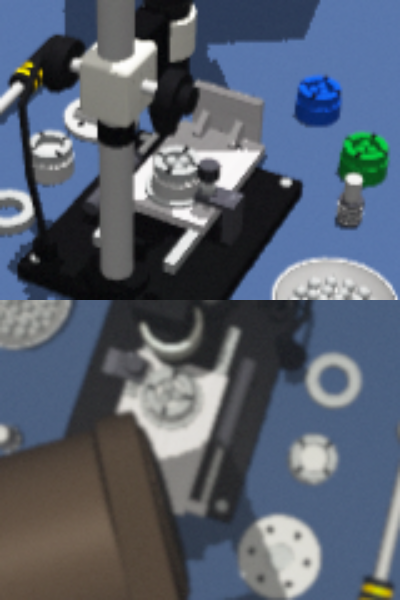

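The enlarged views show the plate still untouched and free space in front of it (plate top edge from (198,82) to (265,98) in the upper panel). I'm lowering the tool in front of it.

```bash
python3 -m crank '[0,0,-0.06,0.35,0,0,0, 0,0,-0.06,0.7,0,0,0]' && python3 -m crank '[0,0,0,0.35,0,0,0, 0,0,0,0.7,0,0,0]' && python3 -m crank '[0,0,0,0.35,0,0,0, 0,0,0,0.68,0,0,0,0,0,0,0.68,0,0,0]'
python3 - <<'E'
from h import *
import cv2
need([.476,.146,.073],-17.1)
cv2.imwrite("pics/w3.png",optics.snapshot("wrist")[:,:,::-1])
E
```

```text
time_s: 3.58
tcp_pos: [0.4256, 0.1626, 0.1829]
orientation: [-3.105, 0.472, -0.002]
force: [1.3, -0.3, 1.2]
finger_gap: 0.0001
grasp_force: 0.0
time_s: 3.82
tcp_pos: [0.4253, 0.1624, 0.1265]
orientation: [-3.106, 0.473, -0.0]
force: [0.4, -0.1, 0.6]
finger_gap: 0.0
grasp_force: 0.0
time_s: 4.2
tcp_pos: [0.4241, 0.162, 0.0717]
orientation: [3.104, -0.473, -0.005]
force: [-0.2, -0.0, 0.3]
finger_gap: 0.0002
grasp_force: 0.0
tcp [0.4241 0.162  0.0717] F [-0.2 -0.   0.3] q [0.3  0.49 2.18 0.   0.48 2.17] t 4.2 gap 0.00018266329417083798
tool x,y [[0.955, -0.298, -0.003], [-0.298, -0.955, 0.002]]
shift units [ 0.679 -0.002 -0.019] turn units [ 0.002  0.004 -0.005]
```

View pics/w3.png

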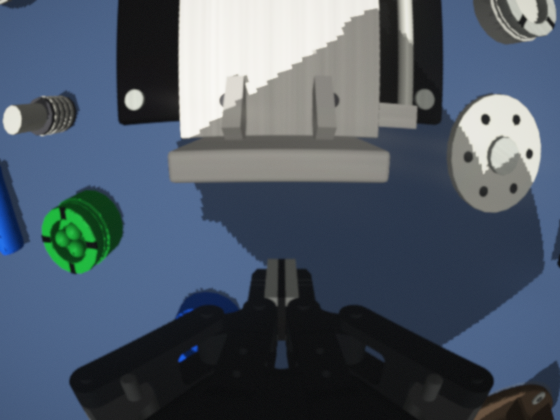

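The tool is centred: fingertips at column ~282, plate spanning 168–390 and square to it. I'm approaching and pushing gently.

```bash
python3 -m crank '[0,0.2,0,0,0,0,0, 0,0.35,0,0,0,0,0, 0,0.4,0,0,0,0,0, 0,0.44,0,0,0,0,0, 0,0.48,0,0,0,0,0, 0,0.52,0,0,0,0,0, 0,0.56,0,0,0,0,0, 0,0.6,0,0,0,0,0, 0,0.64,0,0,0,0,0, 0,0.64,0,0,0,0,0]'; python3 -c "
from h import *
need([.526,.131,.073],-17.1)"
```

```text
time_s: 5.5
tcp_pos: [0.4737, 0.1473, 0.0728]
orientation: [3.105, -0.475, -0.001]
force: [-4.1, 3.1, 2.6]
finger_gap: -0.0002
grasp_force: 2.2
tcp [0.4737 0.1473 0.0728] F [-4.1  3.1  2.6] q [0.24 0.52 2.09 0.   0.54 2.11] t 5.5 gap -0.00023591807468325093
tool x,y [[0.954, -0.299, -0.001], [-0.299, -0.954, 0.0]]
shift units [ 0.685 -0.001 -0.003] turn units [ 0.     0.001 -0.006]
```

```bash
python3 -m crank '[0,0.05,0,0,0,0,0, 0,0.1,0,0,0,0,0, 0,0.15,0,0,0,0,0, 0,0.2,0,0,0,0,0, 0,0.24,0,0,0,0,0, 0,0.24,0,0,0,0,0]'; python3 -m crank '[0,0.05,0,0,0,0,0, 0,0.1,0,0,0,0,0, 0,0.15,0,0,0,0,0, 0,0.2,0,0,0,0,0, 0,0.2,0,0,0,0,0]'
python3 - <<'E'
from h import *
import cv2
need([.526,.131,.073],-17.1)
a=optics.snapshot("wrist")[:,:,::-1];b=optics.snapshot("scene")[150:270,235:395,::-1]
cv2.imwrite("pics/p4.png",np.hstack([cv2.resize(a,(400,300)),cv2.resize(b,(400,300))]))
E
```

```text
time_s: 6.25
tcp_pos: [0.4927, 0.1415, 0.0729]
orientation: [-3.105, 0.475, -0.001]
force: [-0.1, -0.4, -0.8]
finger_gap: 0.0003
grasp_force: 0.0
time_s: 6.88
tcp_pos: [0.5073, 0.1368, 0.0728]
orientation: [3.105, -0.475, -0.002]
force: [-5.8, 4.8, 4.7]
finger_gap: -0.0002
grasp_force: 3.1
tcp [0.5073 0.1368 0.0728] F [-5.8  4.8  4.7] q [0.21 0.55 2.02 0.   0.58 2.08] t 6.88 gap -0.00017549408739365424
tool x,y [[0.954, -0.299, -0.001], [-0.299, -0.954, 0.0]]
shift units [ 0.245 -0.001 -0.002] turn units [ 0.     0.001 -0.006]
```

View pics/p4.png

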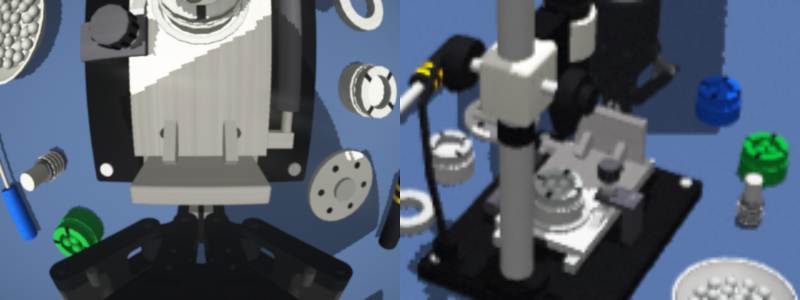

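Wrist view: the fingers are on the plate's centre, and the pot is still seated and riding on the slide. I'm continuing in small steps, checking the force for the buffer.

```bash
python3 -m crank '[0,0.03,0,0,0,0,0, 0,0.06,0,0,0,0,0, 0,0.06,0,0,0,0,0]'; python3 -m crank '[0,0.03,0,0,0,0,0, 0,0.03,0,0,0,0,0]';python3 -m crank '[0,0.03,0,0,0,0,0, 0,0.03,0,0,0,0,0]'; python3 -c "
from h import *
need([.526,.131,.073],-17.1)"
```

```text
time_s: 7.35
tcp_pos: [0.5116, 0.1354, 0.0728]
orientation: [3.105, -0.475, -0.002]
force: [-5.6, 3.1, 3.6]
finger_gap: 0.0002
grasp_force: 3.2
time_s: 7.6
tcp_pos: [0.5137, 0.1347, 0.0728]
orientation: [3.105, -0.475, -0.003]
force: [-6.8, 4.0, 4.2]
finger_gap: 0.0002
grasp_force: 3.8
time_s: 7.85
tcp_pos: [0.5156, 0.1341, 0.0728]
orientation: [3.105, -0.475, -0.004]
force: [-8.2, 7.2, 6.6]
finger_gap: 0.0
grasp_force: 5.5
tcp [0.5156 0.1341 0.0728] F [-8.2  7.2  6.6] q [0.2  0.55 2.   0.   0.59 2.07] t 7.85 gap 2.682277007077687e-05
tool x,y [[0.954, -0.299, -0.002], [-0.299, -0.954, 0.001]]
shift units [ 0.136 -0.002 -0.003] turn units [ 0.001  0.003 -0.006]
```

```bash
python3 -m crank '[0,0.03,0,0,0,0,0, 0,0.03,0,0,0,0,0]';python3 -m crank '[0,0.03,0,0,0,0,0, 0,0.03,0,0,0,0,0, 0,0.03,0,0,0,0,0]'
```

```text
time_s: 8.1
tcp_pos: [0.5173, 0.1334, 0.0727]
orientation: [3.105, -0.475, -0.005]
force: [-11.9, 9.4, 8.7]
finger_gap: -0.0002
grasp_force: 7.3
time_s: 8.48
tcp_pos: [0.5189, 0.1329, 0.0727]
orientation: [3.105, -0.475, -0.007]
force: [-15.5, 12.1, 9.9]
finger_gap: -0.0001
grasp_force: 9.0
```

The buffer is clearly compressed (~18 N along the push), so I'm backing straight off.

```bash
python3 -m crank '[0,-0.3,0,0,0,0,0, 0,-0.7,0,0,0,0,0, 0,-0.9,0,0,0,0,0, 0,-0.9,0,0,0,0,0, 0,-0.9,0,0,0,0,0, 0,-0.9,0,0,0,0,0, 0,-0.9,0,0,0,0,0, 0,-0.9,0,0,0,0,0]'
python3 - <<'E'
from h import *
import cv2
need([.526,.131,.073],-17.1)
a=optics.snapshot("wrist")[:,:,::-1];b=optics.snapshot("scene")[150:270,235:395,::-1]
cv2.imwrite("pics/p5.png",np.hstack([cv2.resize(a,(400,300)),cv2.resize(b,(400,300))]))
E
```

```text
time_s: 9.48
tcp_pos: [0.4529, 0.1538, 0.0729]
orientation: [-3.105, 0.475, -0.0]
force: [0.0, 0.1, -0.8]
finger_gap: 0.0005
grasp_force: 0.0
tcp [0.4529 0.1538 0.0729] F [ 0.   0.1 -0.8] q [0.26 0.5  2.13 0.   0.51 2.14] t 9.47 gap 0.0004701444773362258
tool x,y [[0.954, -0.299, 0.0], [-0.299, -0.954, -0.0]]
shift units [ 0.957 -0.001 -0.002] turn units [-0.    -0.    -0.007]
```

View pics/p5.png

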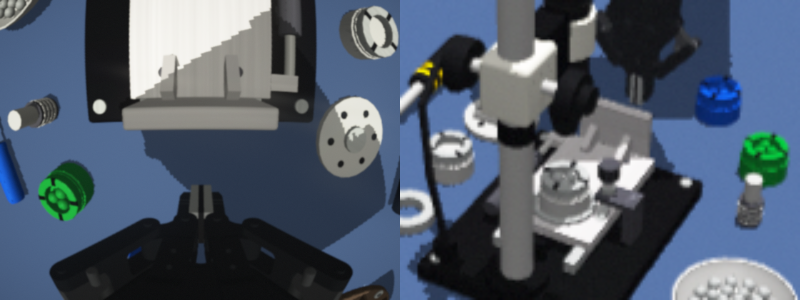

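The slide has come to rest part-way: in the right panel the plate's top edge runs from (597,97) to (652,115), and the pot is seated. I'm computing the travel from that edge before handing in.

Run:
```python
from h import *
m=optics.camera_model("scene");d=np.array([.956,-.294])
S=lambda u,v:ray(m,235+u/2.5,150+v/2.5,.096)[:2]
now=(S(197,97)+S(252,115))/2;old=np.array([.489,.1452])
print(now,(now-old)@d)
```

```text
[0.51323227 0.14491552] 0.02324969273865768
```

Run:
```python
from h import *
import cv2
m=optics.camera_model("scene")
def pr(p):
    c=m["R"]@p+m["t"];return np.array([m["cx"]+m["fx"]*c[0]/c[2],m["cy"]+m["fy"]*c[1]/c[2]])
a=cv2.imread("pics/scene2.png",0);b=cv2.cvtColor(optics.snapshot("scene"),cv2.COLOR_RGB2GRAY)
p0=np.array([.478,.146,.09]);d=np.array([.956,-.294,0])
for p,w in((p0+.125*d,13),(p0+.012*d+[0.0235,.076,-.015],10),(p0+.012*d+[0.01,.03,0],14)):
    c=pr(p);x,y=c.round().astype(int)
    r=cv2.matchTemplate(b[y-40:y+40,x-40:x+40],a[y-w:y+w,x-w:x+w],cv2.TM_CCOEFF_NORMED)
    _,v,_,l=cv2.minMaxLoc(r);print(c,v,np.array(l)-(40-w),"expected 30mm",pr(p+.03*d)-c,"20mm",pr(p+.02*d)-c)
```

```text
[305.91837296 211.51667162] 0.6109381318092346 [ 1 -1] expected 30mm [-5.43533264  6.41592081] 20mm [-3.60406026  4.25426864]
[352.03710874 202.00905595] 0.7784771919250488 [0 0] expected 30mm [-4.49011759  5.99867963] 20mm [-2.97797991  3.97850325]
[335.61703282 192.47201472] 0.48254165053367615 [-4  6] expected 30mm [-4.71264106  5.81005133] 20mm [-3.12567529  3.85353641]
```

The plate patch moved by (-4,6) px, against (-4.7,5.8) expected for 30 mm, so the slide is latched. The other two patches don't count, because they locked onto fixed parts.

```bash
python3 -c "
from bench import ctrl
print(ctrl.sign_off())"
```

```text
the job is handed in; nothing more can be done
None
```

I pushed the slide onto its rear buffer (about 18 N) and let it spring forward; images put it about 29 mm out (30 expected), so I take it as latched, with the pot in its nest and the gripper clear, and handed the job in without a verdict coming back.

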